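# Roll two sample vials onto the line of the light box

## Task

Roll both capped sample vials onto the black line of the white light box, so that each lies still, lengthwise along the line and centred over it. Roll each one with a fingertip pushing its top sideways: do not pick up, stand up or drag a vial, and keep both on the box. Leave the bottle, flask and jar standing beside the box where they are.

Things in the scene. Friction and masses are not known exactly. Their poses are not given: they have to be found in the camera images.
- lightbox: slim white light box (viewing panel) in an aluminium frame, fixed flat on the bench: 270 mm (its x) by 312 mm (its y) by 20 mm high. Origin at the centre of its underside on the bench; its level top is 20 mm above the bench, and 260 mm by 300 mm of it carries things
- line: matt black line painted across the top of the light box, 12 mm wide (its x) and 270 mm long (its y), flat. Origin at its centre, on the box's top; y runs along the line, x across it, pointing away from the robot
- blue_vial: amber glass vial, white paper band, blue cap, lying loose on the light box, 28 to 56 g, 80 mm long: glass 30 mm in diameter, 66 mm long, then a blue cap 24 mm in diameter, 14 mm long, at the +y end. Origin mid-length on its axis, 35 mm above the bench; the glass's middle is 7 mm from it towards -y. y runs along the vial; x and z turn as it rolls (z up at the start)
- red_vial: amber glass vial, white paper band, red cap, lying loose on the light box, 28 to 56 g, 80 mm long: glass 30 mm in diameter, 66 mm long, then a red cap 24 mm in diameter, 14 mm long, at the +y end. Origin mid-length on its axis, 35 mm above the bench; the glass's middle is 7 mm from it towards -y. y runs along the vial; x and z turn as it rolls (z up at the start)
- blue_vial_mid (a point): the blue vial's middle, on its axis, 40 mm from either end. A vial starts 35 to 80 mm from the line, within 3 degrees of parallel to it; one on the robot's side, the other beyond, which is which varies
- red_vial_mid (a point): the red vial's middle, on its axis, 40 mm from either end. A fingertip resting lightly on a vial's top and moved sideways rolls it by half the fingertip's travel; let go, it does not roll on. Pushed hard on its side a vial may jam and skid
- reagent: amber reagent bottle with a black cap, standing loose beside the box, 68 mm in diameter, 160 mm high; origin at the centre of its base. To be left alone
- flask: clear conical flask with a white stopper, standing loose beside the box, 74 mm across the base, 115 mm high; origin at the centre of its base. To be left alone
- weighing_jar: small clear jar with a white lid, standing loose beside the box, 40 mm in diameter, 50 mm high; origin at the centre of its base. To be left alone

How it is judged:
By the outcome, as a careful person would: the job done as asked, in the order asked, and still so for the second after the job is handed in, with the robot touching nothing.
It also fails if it takes over 64 s, if anything falls off the work surface, if the arm or the gripper's body presses on something with over 40 N, if the wrist force passes 120 N, or if a joint passes its speed limit or range.

## Robot

A 6-joint arm with a two-finger parallel gripper is mounted at the origin on the work surface. World frame = base frame: x ahead of the robot, y to its left, z up, the work surface at z = 0. Lengths are in m, angles in degrees, forces in N, time in s.
With the tool pointing down it reaches from about 0.3 to 0.75 m from the base axis. Payload 8.5 kg.
Tool frame: the origin (TCP) lies on the centre line of the jaws, within the pads' length; the fingertips stand 17 mm ahead of it and the grasp point (between the pads) lies 2 mm behind it (env.tcp_to_tips is the distance from the TCP to the fingertips, in m); z points along the fingers, y is the line along which they close (so a half turn about z gives the same grasp; the last joint's range is limited). The gripper opens to 85 mm and grips with 20 to 120 N. Pads are 22 mm wide; open, the fingers measure 114 mm over their backs; the gripper's body (76 mm by 85 mm) begins 54 mm behind the grasp point. The pads swing forward as they close: fully open they stand 13 mm farther back than shut.
Start: joints at [60.487, 21.807, 74.336, -0, 83.858, -12.336], TCP at [0.162, 0.525, 0.248] pointing down, gripper open.
Joint ranges: [-178.18, 178.18], [-50.72, 133.34], [12.68, 142.11], [-81.47, 261.47], [9.98, 163.14], [-165.26, 165.26]. Speed limits (degrees/s): [136.94, 136.94, 180, 180, 180, 180].

## Interface

Orientations are given as a 3x3 rotation matrix whose columns are the frame's x, y, z axes.
In Python, from rig import env gives the robot as it stands. The module is installed in compiled form; this text tells all that it offers.
- The arm moves only by the shell command python3 -m pendant 'ROWS' [FORCE]. ROWS is JSON, a list of rows, each a list of 7 numbers: the opening, from 0 (shut) to 1 (fully open), then the shift along the tool's x, y, z in m, then the turn, a rotation vector about the tool's x, y, z in rad. A call has 1 to 5 rows; each row is the pose to reach, as a shift and turn from the pose commanded when the call began, along the tool's axes at that moment; what a row does not reach only later rows make up. A row lasts 1/8 s, in which the tool goes at most 62.5 mm and 10.7 degrees, less where a joint would pass 70% of its speed; a pose out of reach is approached as far as the arm can. A call with a gripper value outside its range is refused whole. The fingers move at their own pace and stop on an object; FORCE is the grip in N (left out, the last holds). Time passes only in rows, so rows that repeat a pose let the fingers close. It gives the time, the measured TCP pose, the force, the opening and the grip force at its end, in the units of the state.
- env.observe(): the state, without advancing time (a new reading comes with each control period).
- env.get_image(name): name is "scene" or "top"; returns a dict with "image" (480x640x3 uint8, blue, green, red), "fx", "fy", "cx", "cy" (pixels), "k1" (the pictures are not rectified: a ray, as slopes to the right and down, at radius r is drawn at 1 + k1 r^2 times it, then the intrinsics apply), "pose" (4x4, takes a point from camera to world coordinates). Camera axes: x right, y up, looking along -z (the intrinsics and any distortion apply to the point x, -y, -z); pixel columns grow to the right and rows downward; lengths in m; the calibration is good to about 2 mm. A picture is of the moment at which its call begins. There is no depth.
- env.close_job(): hands the job in; it is judged then, once.
Trained networks look in the newest picture that a camera, given by its name, has taken for a name from the list of things; names that differ only in an ending like _2 or _b are one class to them, and where a whole thing is asked for, a point or a joint stands for the part that bears it (a point fixed in the world has none). Each returns a list of dicts, best first, with "conf" (0 to 1); they miss things now and then, are a little off and sometimes report something else, mostly with a low value. They report only what shows in the picture. A call takes as long as a camera call.
- env.find_in(camera, thing): "bbox" ([centre column, centre row, width, height] in pixels, round what is visible of it).
- env.trace(camera, thing): "mask" (480x640 bool, what is visible of it) and "bbox" ([centre column, centre row, width, height] in pixels, round what is visible of it).
- env.tip_of(camera, thing): "centre" ([column, row] in pixels: a listed point, or the origin of a listed thing).
The state is a dict: "time_s": time; "q": joint angles; "qvel": joint speeds; "joint_efforts": joint torques, N m; "position": TCP position; "tool_rot": TCP orientation; "ft_force": force on the tool from outside, world axes, zero at the start; "wrist_torque": the same for the moment, N m; "grip_width": finger opening in m; "gripper_force": force on a finger pad.
Only numpy, scipy, OpenCV 4.12 (cv2) and the standard library are available. Lean on these libraries where they do the work, as an engineer would, in place of code of your own. Each camera call takes 0.05 s, during which the arm holds its last target. There are 200 camera calls.

## Working session

There is one attempt and no reset: what is moved stays moved. The work goes in short steps, Python scripts to look and compute and a shell command to move; the robot and the scene stay as the last step left them, time stands still between calls to the robot, and variables do not carry over. Pictures are saved under pics/ and viewed, at most 10 in all, crops included, and the job is handed in when it is done.

```bash
mkdir -p pics
cat > h.py <<'E'
import numpy as np, cv2
from rig import env
def ray(c,px):
    K=np.array([[c["fx"],0,c["cx"]],[0,c["fy"],c["cy"]],[0,0,1.]])
    u=cv2.undistortPoints(np.array([[px]],float),K,np.array([c["k1"],0,0,0.]))[0,0]
    P=np.array(c["pose"]); d=P[:3,:3]@np.array([u[0],-u[1],-1]); return P[:3,3],d
def at(c,px,z):
    o,d=ray(c,px); return o+d*(z-o[2])/d[2]
def minrect(m):
    cs,_=cv2.findContours(m.astype(np.uint8),cv2.RETR_EXTERNAL,cv2.CHAIN_APPROX_NONE)
    return max(cs,key=cv2.contourArea)[:,0,:].astype(float)
E
python3 - <<'E'
from h import *
for n in("top","scene"):
    c=env.get_image(n); cv2.imwrite(f"pics/{n}0.png",c["image"])
    print(n,c["fx"],c["k1"],np.round(c["pose"],3).tolist())
    for t,z in(("blue_vial",.035),("red_vial",.035),("blue_vial_mid",.035),("red_vial_mid",.035),("line",.02),("lightbox",.0),("reagent",0),("flask",0),("weighing_jar",0)):
        r=env.tip_of(n,t)
        print(t,[(np.round(d["centre"],1).tolist(),round(d["conf"],2),np.round(at(c,d["centre"],z),4).tolist()) for d in r[:2]])
    for t,z in (("line",.02),("blue_vial",.035),("red_vial",.035)):
        r=env.trace(n,t)
        if r:
            p=np.array([at(c,q,z)[:2] for q in minrect(r[0]["mask"])])*1000
            b=cv2.minAreaRect(p.astype(np.float32)); print(t,r[0]["conf"],np.round(b[0],1),np.round(b[1],1),round(b[2],2))
s=env.observe(); print(s["position"],s["tool_rot"],s["grip_width"],s["time_s"],env.tcp_to_tips)
E
```

```text
top 588.8411635828445 -0.135372265778942 [[0.021, 0.997, -0.068, 0.501], [-1.0, 0.021, 0.002, 0.035], [0.003, 0.068, 0.998, 1.265], [0.0, 0.0, 0.0, 1.0]]
blue_vial [([353.1, 205.2], 0.94, [0.6345, -0.0339, 0.035])]
red_vial [([295.6, 254.8], 0.65, [0.5278, 0.0843, 0.035])]
blue_vial_mid [([353.2, 201.5], 0.94, [0.6423, -0.034, 0.035])]
red_vial_mid [([292.6, 256.1], 0.98, [0.525, 0.0905, 0.035])]
line [([322.9, 233.3], 0.84, [0.5749, 0.0282, 0.02])]
lightbox [([319.4, 235.2], 0.79, [0.5718, 0.0355, 0.0])]
reagent [([185.4, 232.4], 0.96, [0.5716, 0.3259, 0.0]), ([292.4, 255.4], 0.26, [0.5271, 0.0926, 0.0])]
flask []
weighing_jar [([216.6, 285.9], 0.69, [0.4579, 0.2542, 0.0]), ([296.9, 254.4], 0.4, [0.5295, 0.083, 0.0])]
line 0.77 [575.8  32.1] [ 15.9 267.6] 3.15
blue_vial 0.67 [638.  -30.6] [31.7 82.1] 1.29
red_vial 0.92 [526.4  87.6] [29.4 80. ] 3.23
scene 600.2193167800974 -0.04943558928818661 [[0.231, -0.772, 0.592, 1.218], [0.973, 0.175, -0.151, -0.144], [0.013, 0.611, 0.791, 0.944], [0.0, 0.0, 0.0, 1.0]]
blue_vial [([301.6, 282.6], 0.86, [0.6384, -0.0308, 0.035])]
red_vial [([349
[... 201 characters left out ...]
 0.0918, 0.035]), ([184.8, 323.6], 0.5, [0.6757, -0.2438, 0.035])]
line [([331.1, 252.8], 0.88, [0.5755, 0.0399, 0.02])]
lightbox [([327.1, 259.2], 0.8, [0.5746, 0.0327, 0.0])]
reagent [([469.0, 232.1], 0.86, [0.5734, 0.3259, 0.0])]
flask [([186.0, 322.7], 0.81, [0.6535, -0.2454, 0.0])]
weighing_jar [([417.4, 198.2], 0.98, [0.4651, 0.2538, 0.0])]
line 0.68 [578.5  32.8] [ 17.8 268.1] 3.28
blue_vial 0.95 [640.7 -31. ] [35.6 82.6] 2.14
red_vial 0.73 [528.2  88.4] [38.8 85.3] 6.0
[0.16241957 0.52545244 0.24832428] [[-9.55395104e-01  2.95330653e-01 -1.40864737e-05]
 [ 2.95330653e-01  9.55395104e-01  6.58410039e-07]
 [ 1.36525966e-05 -3.53112574e-06 -1.00000000e+00]] 0.08539379085780165 1.3 0.017
```

View pics/top0.png

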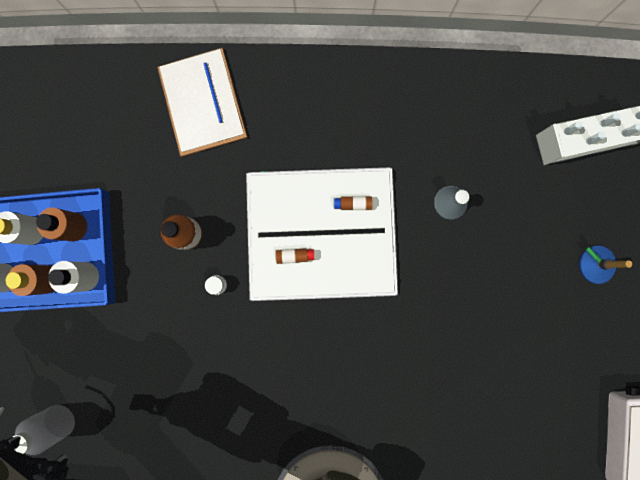

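View pics/scene0.png

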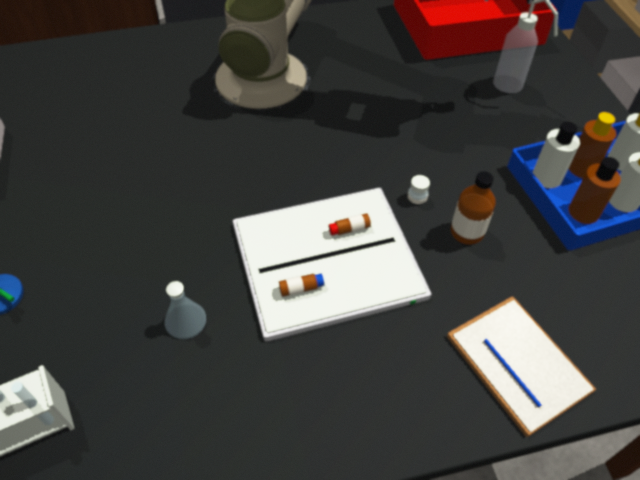

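The top view shows red at about (298,256), on the robot's side, with its cap towards −y. Blue is at about (355,203), beyond the line, with its cap towards +y. The line runs from (258,235) to (385,230), and the bottle, jar and flask are clear of the box. The scene view agrees: red at (350,224), blue at (301,284), line between. Red has about 46 mm to go and blue about 59 mm, in strokes of about 15 mm each.

```bash
python3 -m pendant '[[0,-0.047,-0.031,0,0,0,0],[0,-0.094,-0.061,0,0,0,0],[0,-0.141,-0.092,0,0,0,0],[0,-0.188,-0.122,0,0,0,0],[0,-0.234,-0.153,0,0,0,0]]' 20
python3 -m pendant '[[0,-0.047,-0.031,0,0,0,-0.09],[0,-0.094,-0.061,0,0,0,-0.18],[0,-0.141,-0.092,0,0,0,-0.27],[0,-0.188,-0.122,0,0,0,-0.355],[0,-0.2346,-0.1522,0,0,0,-0.355]]'
python3 -m pendant '[[0,0,0,0.05,0,0,0],[0,0,0,0.1,0,0,0],[0,0,0,0.14,0,0,0],[0,0,0,0.16,0,0,0],[0,0,0,0.16,0,0,0]]'
python3 - <<'E'
from h import *
s=env.observe(); print(s["position"],s["tool_rot"],s["ft_force"],s["grip_width"],s["time_s"])
E
```

```text
time_s: 1.92
position: [0.3418, 0.3087, 0.2485]
tool_rot: [[-0.955, 0.295, 0.001], [0.295, 0.955, 0.0], [-0.0, 0.0, -1.0]]
ft_force: [1.0, 0.4, -0.5]
grip_width: 0.0002
gripper_force: 0.0
time_s: 2.55
position: [0.521, 0.0938, 0.2485]
tool_rot: [[-0.998, -0.056, 0.0], [-0.056, 0.998, 0.0], [-0.0, 0.0, -1.0]]
ft_force: [0.9, -0.4, -0.3]
grip_width: -0.0001
gripper_force: 0.0
time_s: 3.18
position: [0.5194, 0.0954, 0.0873]
tool_rot: [[-0.998, -0.055, -0.003], [-0.055, 0.998, 0.0], [0.003, 0.0, -1.0]]
ft_force: [-0.1, 0.4, 0.7]
grip_width: -0.0001
gripper_force: 0.0
[0.5194293  0.09544989 0.08726148] [[-9.98478038e-01 -5.50734188e-02 -2.92011106e-03]
 [-5.50740020e-02  9.98482268e-01  1.19613513e-04]
 [ 2.90909159e-03  2.80253668e-04 -9.99995729e-01]] [-0.08238075  0.42392378  0.67430029] -7.800415028237414e-05 3.175
```

```bash
python3 -m pendant '[[0,0,0,0.012,0,0,0],[0,0,0,0.018,0,0,0],[0,0,0,0.0195,0,0,0]]'
python3 -m pendant '[[0,0,0,0.001,0,0,0],[0,0,0,0.001,0,0,0]]'
```

```text
time_s: 3.55
position: [0.52, 0.0955, 0.0688]
tool_rot: [[-0.998, -0.055, -0.0], [-0.055, 0.998, -0.0], [0.0, -0.0, -1.0]]
ft_force: [0.2, 0.6, 1.1]
grip_width: 0.0003
gripper_force: 0.0
time_s: 3.8
position: [0.5201, 0.0955, 0.068]
tool_rot: [[-0.998, -0.055, 0.0], [-0.055, 0.998, 0.0], [-0.0, -0.0, -1.0]]
ft_force: [-0.5, 0.0, -0.5]
grip_width: -0.0001
gripper_force: 0.0
```

```bash
python3 -m pendant '[[0,0,0,0.0007,0,0,0],[0,0,0,0.0007,0,0,0]]'|grep -E "pos|ft"
python3 -m pendant '[[0,0,0,0.0005,0,0,0],[0,0,0,0.0005,0,0,0]]'|grep -E "pos|ft"
```

```text
position: [0.52, 0.0955, 0.0672]
ft_force: [0.9, -0.1, 0.6]
position: [0.5203, 0.0955, 0.067]
ft_force: [-0.2, 0.2, 4.4]
```

```bash
python3 -m pendant '[[0,-0.005,0,0,0,0,0],[0,-0.012,0,0,0,0,0],[0,-0.02,0,0,0,0,0],[0,-0.027,0,0,0,0,0],[0,-0.03,0,0,0,0,0]]'|grep -E "pos|ft"
python3 -m pendant '[[0,-0.0,0,0,0,0,0],[0,0,0,-0.006,0,0,0],[0,0,0,-0.015,0,0,0]]'|grep -E "time|pos|ft"
python3 - <<'E'
from h import *
for n in("top","scene"):
    c=env.get_image(n); cv2.imwrite(f"pics/{n}1.png",c["image"])
    for t,z in (("line",.02),("blue_vial",.035),("red_vial",.035)):
        r=env.trace(n,t)
        if r:
            p=np.array([at(c,q,z)[:2] for q in minrect(r[0]["mask"])])*1000
            b=cv2.minAreaRect(p.astype(np.float32)); print(n,t,r[0]["conf"],np.round(b[0],1),np.round(b[1],1),round(b[2],2))
E
```

```text
position: [0.5506, 0.0975, 0.0667]
ft_force: [-0.2, 2.7, 4.8]
time_s: 5.3
position: [0.5496, 0.0969, 0.0817]
ft_force: [0.2, 0.3, 0.2]
top line 0.92 [580.  -37.8] [ 13.1 127.6] 2.58
top blue_vial 0.66 [639.1 -31.6] [29.6 80. ] 1.27
scene line 0.63 [579.7  34.7] [ 17.9 268.2] 4.26
scene blue_vial 0.56 [641.4 -31.1] [41.1 82.9] 0.72
scene red_vial 0.95 [543.3  88. ] [35.6 84.4] 3.18
```

```bash
python3 -m pendant '[[0,0.015,0,0,0,0,0],[0,0.015,0,0.005,0,0,0],[0,0.015,0,0.013,0,0,0],[0,0.015,0,0.015,0,0,0],[0,0.015,0,0.015,0,0,0]]'|grep -E "pos|ft"
python3 -m pendant '[[0,-0.005,0,0,0,0,0],[0,-0.012,0,0,0,0,0],[0,-0.02,0,0,0,0,0],[0,-0.027,0,0,0,0,0],[0,-0.03,0,0,0,0,0]]'|grep -E "pos|ft"
python3 -m pendant '[[0,-0.0,0,0,0,0,0],[0,0,0,-0.006,0,0,0],[0,0.0,0,-0.015,0,0,0]]'|grep -E "time|pos|ft"
python3 -m pendant '[[0,0.02,0,0,0,0,0],[0,0.06,0,-0.03,0,0,0],[0,0.11,0,-0.06,0,0,0],[0,0.15,0,-0.09,0,0,0],[0,0.16,0,-0.1,0,0,0]]'|grep -E "time|pos"
cat > m.py <<'E'
from h import *
import sys
for n in("top","scene"):
    c=env.get_image(n); cv2.imwrite(f"pics/{n}{sys.argv[1]}.png",c["image"])
    for t,z in (("line",.02),("blue_vial",.035),("red_vial",.035)):
        r=env.trace(n,t)
        if r:
            p=np.array([at(c,q,z)[:2] for q in minrect(r[0]["mask"])])*1000
            b=cv2.minAreaRect(p.astype(np.float32)); print(n,t,r[0]["conf"],np.round(b[0],1),np.round(b[1],1),round(b[2],2))
E
python3 m.py 2
```

```text
position: [0.536, 0.0963, 0.0669]
ft_force: [-0.1, -0.0, 6.0]
position: [0.5657, 0.0983, 0.0667]
ft_force: [-1.1, 2.1, 4.8]
time_s: 7.32
position: [0.5645, 0.0977, 0.0816]
ft_force: [-0.0, -0.5, -0.4]
time_s: 7.95
position: [0.4038, 0.0891, 0.1834]
top line 0.74 [555.2  87.9] [33.9 82.6] 1.25
top blue_vial 0.87 [639.1 -31.6] [29.6 80.1] 1.27
top red_vial 0.79 [554.5  88.3] [29.3 79.5] 1.25
scene line 0.75 [578.3  32.4] [ 12.4 267.3] 3.38
scene blue_vial 0.95 [640.3 -30.9] [37.2 82.5] 0.94
scene red_vial 0.62 [557.3  90. ] [41.8 86.4] 2.85
```

View pics/top2.png

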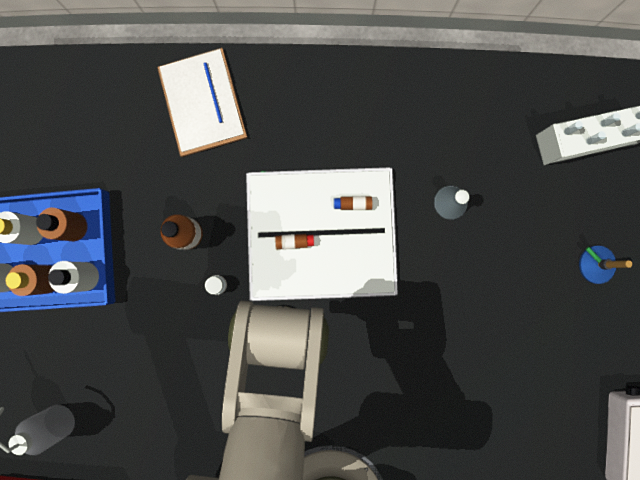

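The picture shows red at (297,241), just short of the line, and blue unmoved at (355,203). I'll do a sub-pixel axis fit to get the remaining distances and angles.

```bash
cat > fit.py <<'E'
from h import *
import sys
def pca(p):
    m=p.mean(0); v=np.linalg.svd(p-m)[2][0]; v=v*np.sign(v[1]); return m,v
def run(n):
    c=env.get_image(n); im=c["image"]; cv2.imwrite(f"pics/{n}{sys.argv[1]}.png",im)
    hsv=cv2.cvtColor(im,cv2.COLOR_BGR2HSV).astype(int); V=hsv[...,2]
    vm={t:env.trace(n,t) for t in("blue_vial","red_vial")}
    # line: dark, unsaturated pixels along predicted strip
    ys,xs=np.nonzero((V<75))
    ok=np.ones(len(xs),bool)
    for r in vm.values():
        if r: ok&=cv2.dilate(r[0]["mask"].astype(np.uint8),np.ones((7,7)))[ys,xs]==0
    W=np.array([at(c,(x,y),.02)[:2] for x,y in zip(xs[ok],ys[ok])])*1000
    L0=576.5-.055*(W[:,1]-32)
    W=W[(abs(W[:,0]-L0)<9)&(abs(W[:,1]-32)<136)]
    m,v=pca(W); ang=np.degrees(np.arctan2(-v[0],v[1]))
    print(n,"line",np.round(m,1),"ang",round(ang,2),len(W),"y",W[:,1].min().round(),W[:,1].max().round())
    for t,r in vm.items():
        if not r: print(t,None);continue
        k=r[0]["mask"]; ys,xs=np.nonzero(cv2.dilate(k.astype(np.uint8),np.ones((5,5)))&(hsv[...,1]>90))
        P=np.array([at(c,(x,y),.035)[:2] for x,y in zip(xs,ys)])*1000
        mm,vv=pca(P)
        q=np.array([at(c,(x,y),.035)[:2] for x,y in np.argwhere(k)[:,::-1]])*1000
        m2,v2=pca(q)
        for lab,a,b in(("sat",mm,vv),("mask",m2,v2)):
            lx=m[0]+v[0]/v[1]*(a[1]-m[1])
            print(" ",t,lab,np.round(a,1),"ang-line",round(np.degrees(np.arctan2(-b[0],b[1]))-ang,2),"off",round((a[0]-lx)*np.cos(np.radians(ang)),1))
for n in("top","scene"): run(n)
E
python3 fit.py 3
```

```text
top line [578.5   9.3] ang 3.07 368 y -101.0 164.0
  blue_vial sat [639. -27.] ang-line -1.77 off 58.5
  blue_vial mask [639.  -32.2] ang-line -2.95 off 58.1
  red_vial sat [557.7  81.5] ang-line 1.41 off -16.9
  red_vial mask [554.9  90. ] ang-line 0.76 off -19.2
scene line [578.2  27.7] ang 3.13 363 y -99.0 165.0
  blue_vial sat [640.5 -27.1] ang-line -0.35 off 59.2
  blue_vial mask [641.1 -32.6] ang-line -0.5 off 59.5
  red_vial sat [558.   81.7] ang-line 4.16 off -17.2
  red_vial mask [557.9  89.9] ang-line 3.0 off -16.8
```

```bash
python3 -m pendant '[[0,-0.04,0,0.01,0,0,0],[0,-0.09,0,0.04,0,0,0],[0,-0.13,0,0.07,0,0,0],[0,-0.145,0,0.095,0,0,0],[0,-0.145,0,0.1,0,0,0]]'|grep -E "pos|ft"
python3 -m pendant '[[0,0,0,0.006,0,0,0],[0,0,0,0.012,0,0,0],[0,0,0,0.015,0,0,0],[0,0,0,0.015,0,0,0]]'|grep -E "pos|ft"
python3 -m pendant '[[0,-0.005,0,0,0,0,0],[0,-0.012,0,0,0,0,0],[0,-0.02,0,0,0,0,0],[0,-0.028,0,0,0,0,0],[0,-0.032,0,0,0,0,0]]'|grep -E "pos|ft"
python3 -m pendant '[[0,-0.0,0,0,0,0,0],[0,0,0,-0.006,0,0,0],[0,0.0,0,-0.015,0,0,0]]'|grep -E "time|pos|ft"
python3 -m pendant '[[0,0.02,0,0,0,0,0],[0,0.06,0,-0.03,0,0,0],[0,0.11,0,-0.06,0,0,0],[0,0.15,0,-0.09,0,0,0],[0,0.16,0,-0.1,0,0,0]]'|grep -E "time|pos"
python3 fit.py 4
python3 -c "
import cv2
a=[cv2.resize(cv2.imread(f'pics/{n}4.png')[r:r+100,x:x+160],None,fx=5,fy=3*1.0 if 0 else 5,interpolation=cv2.INTER_CUBIC)[:300] if 0 else cv2.resize(cv2.imread(f'pics/{n}4.png')[r:r+75,x:x+200],None,fx=4,fy=4,interpolation=cv2.INTER_CUBIC) for n,r,x in(('top',190,225),('scene',205,225))]
cv2.imwrite('pics/c4.png',cv2.vconcat(a))"
```

```text
position: [0.5497, 0.0971, 0.0799]
ft_force: [-0.3, -0.2, 1.2]
position: [0.55, 0.0971, 0.0671]
ft_force: [-0.3, 0.7, -0.1]
position: [0.5826, 0.0989, 0.0666]
ft_force: [0.7, 1.3, 2.7]
time_s: 10.78
position: [0.5814, 0.0987, 0.0817]
ft_force: [0.4, -0.3, 0.2]
time_s: 11.4
position: [0.4207, 0.09, 0.1835]
top line [5.787e+02 5.000e-01] ang 3.3 327 y -101.0 164.0
  blue_vial sat [639.  -27.1] ang-line -1.93 off 58.6
  blue_vial mask [638.  -33.6] ang-line -0.78 off 57.2
  red_vial sat [572.1  82.6] ang-line 1.68 off -1.9
  red_vial mask [570.5  89.8] ang-line 1.7 off -3.1
scene line [579.6   1.2] ang 3.2 256 y -99.0 165.0
  blue_vial sat [640.5 -27.1] ang-line -0.42 off 59.2
  blue_vial mask [641.  -32.2] ang-line 0.26 off 59.4
  red_vial sat [574.1  82.1] ang-line 3.23 off -1.0
  red_vial mask [573.4  90.7] ang-line 3.45 off -1.3
```

View pics/c4.png

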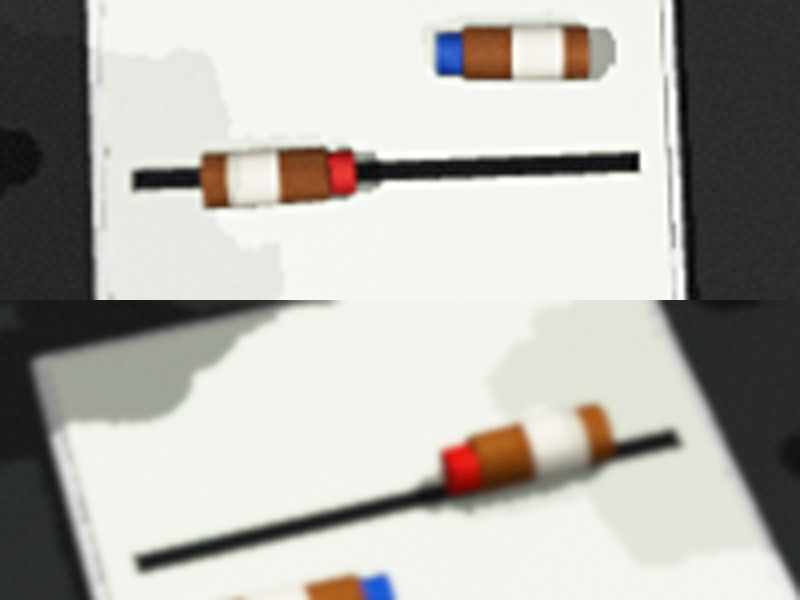

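The crop shows red lying over the line, its axis slightly robot-side (top panel: vial centre at (278,179), line running (135,180) to (638,160)) and tilted about 2°. Its cap end sits on the line and its free end lags by about 2 mm. I'll give it a small nudge near that end.

```bash
python3 -m pendant '[[0,-0.04,0.01,0.01,0,0,0],[0,-0.09,0.013,0.04,0,0,0],[0,-0.13,0.013,0.07,0,0,0],[0,-0.149,0.013,0.095,0,0,0],[0,-0.149,0.013,0.1,0,0,0]]'|grep -E "pos|ft"
python3 -m pendant '[[0,0,0,0.006,0,0,0],[0,0,0,0.012,0,0,0],[0,0,0,0.015,0,0,0],[0,0,0,0.0155,0,0,0]]'|grep -E "pos|ft"
python3 -m pendant '[[0,-0.001,0,0,0,0,0],[0,-0.002,0,0,0,0,0],[0,-0.003,0,0,0,0,0],[0,-0.004,0,0,0,0,0],[0,-0.004,0,0,0,0,0]]'|grep -E "pos|ft"
python3 -m pendant '[[0,-0.0,0,-0.001,0,0,0],[0,0,0,-0.006,0,0,0],[0,0.0,0,-0.02,0,0,0],[0,0.0,0,-0.05,0,0,0],[0,0.0,0,-0.07,0,0,0]]'|grep -E "time|pos|ft"
```

```text
position: [0.5704, 0.1112, 0.0786]
ft_force: [-0.2, -0.2, 0.4]
position: [0.5705, 0.1113, 0.0669]
ft_force: [-0.1, 0.8, 4.8]
position: [0.5747, 0.1117, 0.0669]
ft_force: [-0.4, 2.1, 6.4]
time_s: 14.08
position: [0.5745, 0.1115, 0.1383]
ft_force: [-0.6, -1.6, -0.1]
```

```bash
python3 -m pendant '[[0,-0.02,-0.05,0,0,0,0],[0,-0.04,-0.1,0,0,0,0],[0,-0.0647,-0.145,0.015,0,0,0],[0,-0.0647,-0.1532,0.045,0,0,0],[0,-0.0647,-0.1532,0.055,0,0,0]]'|grep -E "pos|ft"
python3 -m pendant '[[0,0,0,0.006,0,0,0],[0,0,0,0.012,0,0,0],[0,0,0,0.0145,0,0,0],[0,0,0,0.0145,0,0,0]]'|grep -E "pos|ft"
```

```text
position: [0.6466, -0.0385, 0.0801]
ft_force: [-0.1, 0.8, 1.1]
position: [0.6474, -0.0376, 0.0672]
ft_force: [-0.3, 0.2, 0.4]
```

```bash
python3 -m pendant '[[0,0,0,0.0005,0,0,0],[0,0.005,0,0.0005,0,0,0],[0,0.014,0,0.0005,0,0,0],[0,0.023,0,0.0005,0,0,0],[0,0.03,0,0.0005,0,0,0]]'|grep -E "pos|ft"
python3 -m pendant '[[0,0,0,0,0,0,0],[0,0,0,-0.006,0,0,0],[0,0.0,0,-0.015,0,0,0]]'|grep -E "time|pos|ft"
python3 fit.py 5
```

```text
position: [0.6173, -0.0392, 0.0669]
ft_force: [0.3, 2.4, 5.1]
time_s: 16.2
position: [0.6172, -0.0397, 0.0813]
ft_force: [-0.4, 1.2, 0.8]
top line [579.2  -5.1] ang 3.41 174 y -97.0 164.0
blue_vial None
  red_vial sat [574.3  82.1] ang-line 1.7 off 0.3
  red_vial mask [572.9  91.5] ang-line 0.98 off -0.5
scene line [579.3  -6.3] ang 2.98 310 y -99.0 165.0
  blue_vial sat [625.  -28.7] ang-line -0.33 off 44.5
  blue_vial mask [626.3 -33.1] ang-line 0.09 off 45.6
  red_vial sat [576.   82.3] ang-line 3.79 off 1.4
  red_vial mask [575.8  90.8] ang-line 3.55 off 1.6
```

```bash
for i in 1; do
python3 -m pendant '[[0,-0.015,0,0,0,0,0],[0,-0.015,0,0.005,0,0,0],[0,-0.015,0,0.012,0,0,0],[0,-0.015,0,0.015,0,0,0],[0,-0.015,0,0.015,0,0,0]]'|grep -E "pos|ft"
python3 -m pendant '[[0,0.005,0,0,0,0,0],[0,0.012,0,0,0,0,0],[0,0.02,0,0,0,0,0],[0,0.027,0,0,0,0,0],[0,0.03,0,0,0,0,0]]'|grep -E "pos|ft"
python3 -m pendant '[[0,0,0,0,0,0,0],[0,0,0,-0.006,0,0,0],[0,0.0,0,-0.015,0,0,0]]'|grep -E "time|pos|ft"; done
python3 -m pendant '[[0,-0.015,0,0,0,0,0],[0,-0.015,0,0.005,0,0,0],[0,-0.015,0,0.012,0,0,0],[0,-0.015,0,0.015,0,0,0],[0,-0.015,0,0.015,0,0,0]]'|grep -E "pos|ft"
python3 -m pendant '[[0,0.005,0,0,0,0,0],[0,0.012,0,0,0,0,0],[0,0.02,0,0,0,0,0],[0,0.025,0,0,0,0,0],[0,0.028,0,0,0,0,0]]'|grep -E "pos|ft"
python3 -m pendant '[[0,0,0,0,0,0,0],[0,0,0,-0.006,0,0,0],[0,0.0,0,-0.015,0,0,0]]'|grep -E "time|pos|ft"
python3 -m pendant '[[0,0.01,0,-0.03,0,0,0],[0,0.06,0,-0.06,0,0,0],[0,0.11,0,-0.09,0,0,0],[0,0.15,0,-0.1,0,0,0],[0,0.16,0,-0.1,0,0,0]]'|grep -E "time|pos"
python3 fit.py 6
python3 -c "
import cv2
a=[cv2.resize(cv2.imread(f'pics/{n}6.png')[r:r+75,x:x+200],None,fx=4,fy=4,interpolation=cv2.INTER_CUBIC) for n,r,x in(('top',195,225),('scene',205,225))]
cv2.imwrite('pics/c6.png',cv2.vconcat(a))"
```

```text
position: [0.6325, -0.0386, 0.0669]
ft_force: [-0.2, 0.8, 8.0]
position: [0.6021, -0.04, 0.0668]
ft_force: [0.9, 3.6, 5.7]
time_s: 18.12
position: [0.6019, -0.0404, 0.0812]
ft_force: [0.5, 0.6, 0.1]
position: [0.6176, -0.0395, 0.0669]
ft_force: [-0.2, 1.7, 7.0]
position: [0.5893, -0.0407, 0.0669]
ft_force: [0.3, 4.0, 8.3]
time_s: 19.75
position: [0.5889, -0.0411, 0.0812]
ft_force: [0.5, 0.5, -0.8]
time_s: 20.38
position: [0.4281, -0.0499, 0.1822]
top line [576.3  37.7] ang 3.24 175 y -101.0 164.0
  blue_vial sat [594.2 -29.9] ang-line -0.05 off 14.0
  blue_vial mask [594.8 -36. ] ang-line -1.22 off 14.3
  red_vial sat [574.2  82. ] ang-line 1.87 off 0.4
  red_vial mask [573.1  90.6] ang-line 1.52 off -0.3
scene line [578.   32.8] ang 3.37 110 y -99.0 164.0
  blue_vial sat [596.4 -29.2] ang-line -0.13 off 14.7
  blue_vial mask [597.6 -34.1] ang-line -1.62 off 15.6
  red_vial sat [576.1  82.3] ang-line 3.34 off 1.0
  red_vial mask [575.7  90.6] ang-line 3.69 off 1.1
```

View pics/c6.png

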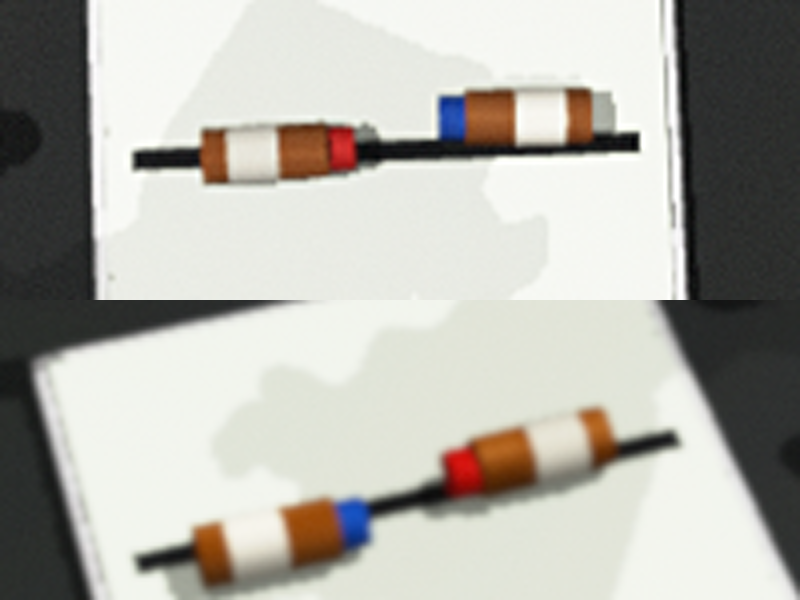

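The crop shows red on the line at (278,153) in the top panel. Blue at (525,117) is still beyond it by about 14.5 mm, so one more stroke.

```bash
python3 -m pendant '[[0,-0.04,0,0.005,0,0,0],[0,-0.09,0,0.03,0,0,0],[0,-0.14,0,0.06,0,0,0],[0,-0.174,0,0.09,0,0,0],[0,-0.1745,0,0.1,0,0,0]]'|grep -E "pos|ft"
python3 -m pendant '[[0,0,0,0.006,0,0,0],[0,0,0,0.012,0,0,0],[0,0,0,0.015,0,0,0],[0,0,0,0.015,0,0,0]]'|grep -E "pos|ft"
python3 -m pendant '[[0,0.005,0,0,0,0,0],[0,0.012,0,0,0,0,0],[0,0.02,0,0,0,0,0],[0,0.026,0,0,0,0,0],[0,0.029,0,0,0,0,0]]'|grep -E "pos|ft"
python3 -m pendant '[[0,0,0,0,0,0,0],[0,0,0,-0.006,0,0,0],[0,0.0,0,-0.015,0,0,0]]'|grep -E "time|pos|ft"
python3 -m pendant '[[0,0.01,0,-0.03,0,0,0],[0,0.06,0,-0.06,0,0,0],[0,0.11,0,-0.09,0,0,0],[0,0.15,0,-0.1,0,0,0],[0,0.16,0,-0.1,0,0,0]]'|grep -E "time|pos"
python3 fit.py 7
python3 -c "
import cv2
a=[cv2.resize(cv2.imread(f'pics/{n}7.png')[r:r+75,x:x+200],None,fx=4,fy=4,interpolation=cv2.INTER_CUBIC) for n,r,x in(('top',195,225),('scene',205,225))]
cv2.imwrite('pics/c7.png',cv2.vconcat(a))"
```

```text
position: [0.6049, -0.0398, 0.0778]
ft_force: [0.5, 0.3, 0.3]
position: [0.604, -0.0404, 0.067]
ft_force: [0.4, 0.8, 1.7]
position: [0.5745, -0.0417, 0.0669]
ft_force: [0.1, 2.1, 5.5]
time_s: 22.8
position: [0.5745, -0.042, 0.0814]
ft_force: [-0.1, -0.3, 0.4]
time_s: 23.42
position: [0.4136, -0.0507, 0.1823]
top line [576.6  36.6] ang 3.33 166 y -101.0 164.0
  blue_vial sat [580.6 -31.2] ang-line -0.81 off 0.0
  blue_vial mask [579.4 -35.6] ang-line -0.32 off -1.4
  red_vial sat [574.2  82.2] ang-line 1.78 off 0.2
  red_vial mask [572.9  90.6] ang-line 1.56 off -0.6
scene line [578.   31.8] ang 3.22 119 y -99.0 164.0
  blue_vial sat [582.3 -30.2] ang-line -0.41 off 0.9
  blue_vial mask [582.6 -35.8] ang-line 1.34 off 0.8
  red_vial sat [576.   82.2] ang-line 3.58 off 0.9
  red_vial mask [575.7  90.1] ang-line 6.53 off 1.0
```

View pics/c7.png

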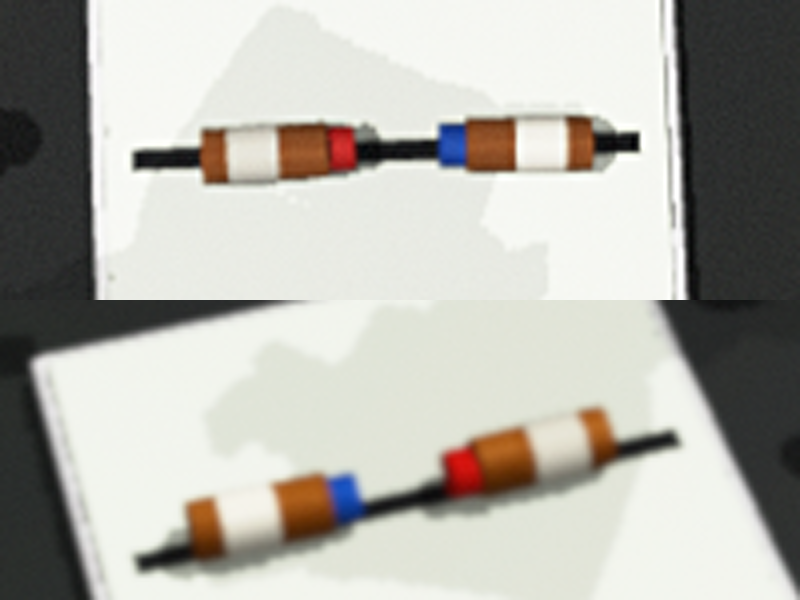

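The final crop shows both vials over the line, which enters and leaves each near mid-diameter. In the top panel red is at (278,154) and blue at (517,144). Offsets are within about 1 mm and tilts a few degrees at most, with the arm clear, so I'm handing in.

```bash
python3 -c "
from rig import env
print(env.close_job())"
```

```text
the job is handed in; nothing more can be done
None
```

Both vials were rolled onto the black line and lie along it, centred to within about 1 mm; red sits about 2–3° off parallel, blue within about 1°. The bottle, flask and jar were not touched, and the job was handed in at about 23.5 s; no verdict came back.

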